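# Set the hold-down rod of a tube-rack stand

### The arm

A 7-joint arm with a two-finger parallel gripper is mounted at the origin on the work surface. World frame = base frame: x ahead of the robot, y to its left, z up, the work surface at z = 0. Lengths are in m, angles in rad, forces in N, time in s.
With the tool pointing down it reaches from about 0.4 to 0.875 m from the base axis. Payload 19.3 kg.
Tool frame: the origin (TCP) lies midway between the tips of the shut fingers; the grasp point (between the pads) lies 19 mm behind it; z points along the fingers, y is the line along which they close (so a half turn about z gives the same grasp; the last joint's range is limited). The gripper opens to 85 mm and grips with 20 to 120 N. Pads are 22 mm wide; open, the fingers measure 114 mm over their backs; the gripper's body (76 mm by 85 mm) begins 54 mm behind the grasp point. The pads swing forward as they close: fully open they stand 13 mm farther back than shut.
Start: joints at [-0.07, 0.521, -0.036, 1.599, 0.021, 1.021, -0.113], TCP at [0.625, -0, 0.204] pointing down, gripper open.
Joint ranges: [-2.91, 2.91], [-0.3, 2.13], [-1.5, 1.42], [0.17, 2.43], [-1.26, 4.41], [0.16, 1.93], [-2.52, 2.52]. Speed limits (rad/s): [1.89, 1.89, 2.39, 2.39, 3.01, 3.01, 3.01].

### API

Orientations are given as [roll, pitch, yaw] about the fixed x, y, z axes, in that order (R = Rz(yaw) Ry(pitch) Rx(roll)).
In Python, from workcell import bot gives the robot as it stands.
- The arm moves only by the tool move_arm, never from a script. Its argument "moves" is a list that holds one entry, the list of rows, each a list of 7 numbers: the opening, from 0 (shut) to 1 (fully open), then the shift along the tool's x, y, z in units of 1000 mm (1.0 is 1000 mm), then the turn, a rotation vector about the tool's x, y, z in units of 2 pi rad (1.0 is 2 pi rad). A call has 1 to 5 rows; each row is the pose to reach, as a shift and turn from the pose commanded when the call began, along the tool's axes at that moment, turning the shorter way round; what a row does not reach only later rows make up. A row lasts 1/10 s, in which the tool goes at most 50 mm and 8.59 degrees, less where a joint would pass 70% of its speed; a pose out of reach is approached as far as the arm can. A call with a number of a shift or a turn outside -1 to 1 is refused whole. A call with a gripper value outside its range is refused whole. The fingers move at their own pace and stop on an object; "force" is the grip in N (left out, the last holds). Time passes only in rows, so rows that repeat a pose let the fingers close. It gives the time, the measured TCP pose, the force, the opening and the grip force at its end, in the units of the state.
- bot.observe(): the state, without advancing time (a new reading comes with each control period).
- bot.grab_frame(name): name is "scene" or "side" or "wrist"; returns the picture (400x640x3 uint8, red, green, blue); there is no depth.
- bot.camera_params(name): a dict with "vertical_fov" (degrees; the focal length in pixels is half the picture's height over the tangent of half this angle, whatever the lens; pixels are square), "cx", "cy" (the principal point, pixels), "R" (3x3) and "t" (3): a world point X has camera coordinates R X + t. Camera axes: x right, y down, z forward; pixel columns grow to the right and rows downward; lengths in m; the calibration is good to about 2 mm. A picture is of the moment at which its call begins: read the wrist's pose just before it. camera_params takes no time and is no camera call; for the wrist camera it gives the pose at the moment of the call.
- bot.job_done(): hands the job in; it is judged then, once.
The state is a dict: "clock": time; "qpos": joint angles; "qd": joint speeds; "joint_efforts": joint torques, N m; "position": TCP position; "tool_rot": TCP orientation; "force": force on the tool from outside, world axes, zero at the start; "moment": the same for the moment, N m; "grip_width": finger opening in m; "finger_force": force on a finger pad.
Only numpy, scipy, OpenCV 4.12 (cv2) and the standard library are available. Lean on these libraries where they do the work, as an engineer would, in place of code of your own. Each camera call takes 0.05 s, during which the arm holds its last target. There are 200 camera calls.

### The job

The telescoping rod of the hold-down stand is locked too high above the tube rack. Twist its T-handle counter-clockwise to unlock it, slide the rod down until its rubber foot presses lightly on the rack's cover (about 6 N, never more than 16 N), then twist the handle fully back clockwise so that it stays locked with that pressure, and let go. Leave the other things on the bench alone.

Things in the scene. Friction and masses are not known exactly. Their poses are not given: they have to be found in the camera images.
- stand: Hold-down stand, fixed to the bench: grey base plate 190 (its x) x 240 (its y) x 12 mm; origin at the centre of its underside, z up. A steel column at y = +85 mm carries an arm (top 207 mm above the bench) that ends in the sleeve.
- sleeve (a point): Centre of the top of the upright clamp sleeve (45 mm across, from 165 to 216 mm above the bench) in which the rod slides; 30 mm to the -y side of the stand's origin.
- rack: Green tube rack 110 x 90 x 40 mm fixed on the base plate under the sleeve; origin at the centre of its underside. On its tubes lies a flat white cover, 104 x 86 mm, whose top is anywhere from 81 to 105 mm above the bench, according to the tubes. That height is not measured: the foot must feel for it. The cover does not give way.
- rod: Telescoping rod, on the sleeve's axis; origin at the underside of its unpressed rubber foot (30 mm across), z up. Travel: 135 down to 73 mm above the bench. Unlocked it stays where left; a push of about 3 N slides it down in free air, and what is needed beyond that presses on the cover. The foot is sprung: 2.5 N per mm, solid after 10 mm. Locked, the rod holds about 20 N.
- tee (a point): Centre of the grey T-handle on top of the rod, 170 mm above the rod's origin: an upright flat bar 64 mm long (its x), 14 mm thick (its y; pinch it so) and 26 mm high (13 mm up and down from here), z up. It slides and turns with the rod. Under it is a stem 24 mm across.
- handle (a joint): Turn of the handle, rad: 0 = fully locked (stop), 1.2 = fully unlocked (stop); grows counter-clockwise seen from above. The cam inside bites below about 0.55 (a rising resistance, well under 0.5 N m); above that the rod is free to slide. It stays where it is left.
- microrack: Bystander: yellow microtube rack, 90 x 70 x 39 (mm); origin at the centre of its underside. Leave it alone.
- wash: Bystander: white bottle with red cap, 52 across, 130 high (mm); origin at the centre of its underside. Leave it alone.
- beaker: Bystander: clear beaker, 70 across, 90 high (mm); origin at the centre of its underside. Leave it alone.
- wellplate: Bystander: white well plate, 85 x 127 x 14 (mm); origin at the centre of its underside. Leave it alone.
- timer: Bystander: black bench timer, 62 x 70 x 18 (mm); origin at the centre of its underside. Leave it alone.
- pipette: Bystander: grey pipette lying on its side, 260 long, 28 wide (mm); origin at the centre of its underside. Leave it alone.
- vial: Bystander: small vial standing on the stand's base plate, 24 across, 42 high (mm); origin at the centre of its underside. Leave it alone.

How it is judged:
On the way, in this order (a step that is already met when the one before it is completed fails the run):
1. the handle is turned to unlock the rod while the foot is still clear of the cover (value of joint handle above 0.7 rad and contact force between rod and rack below 0.2 N), for 0.1 s.
2. with the rod unlocked, the foot presses on the cover (value of joint handle above 0.6 rad and contact force between rod and rack above 3 N), for 0.2 s.
At the end, for the whole second after the job is handed in: The handle is turned back to within 0.2 rad of fully locked, and the rod, at rest and let go, keeps pressing on the rack's cover with 3 to 9.5 N (value of joint handle below 0.2 rad and contact force between rod and rack between 3 and 9.5 N and linear speed of rod below 0.005 m/s); the robot touches nothing.
It fails at once if the foot presses on the rack with more than 16 N (contact force between rod and rack above 16 N).
It fails at once if a bystander is shifted by more than 20 mm or tipped (distance of any of microrack, wash, beaker, wellplate, timer, pipette, vial from where it was at the start of the episode above 0.02 m or angle between any of microrack, wash, beaker, wellplate, timer, pipette, vial's own z axis and vertical above 0.4 rad).
It also fails if it takes over 72 s, if anything falls off the work surface, if the arm or the gripper's body presses on something with over 40 N, if the wrist force passes 120 N, or if a joint passes its speed limit or range.

## Working session

There is one attempt and no reset: what is moved stays moved. The work goes in short steps, Python scripts to look and compute and a tool call to move; the robot and the scene stay as the last step left them, time stands still between calls to the robot, and variables do not carry over. Pictures are saved under pics/ and viewed, at most 10 in all, crops included, and the job is handed in when it is done.

Besides the shell and the picture viewer there is one more tool, called after "Call:" as a command line: name --argument value ..., lists and objects as JSON in quotes. move_arm: Moves the arm, as the interface text tells. Shifts and turns lie within -1 to 1; 1 stands for 1000 mm of shift or 2 pi rad of turn. Its arguments: {"type":"object","properties":{"moves":{"type":"array"},"force":{"type":"number"}},"required":["moves"]}

```bash
mkdir -p pics; cat > h.py <<'E'
import numpy as np, cv2
from workcell import bot
def snap(n,f):
    p=bot.camera_params(n); im=np.array(bot.grab_frame(n)); cv2.imwrite('pics/'+f,im[:,:,::-1]); return p,im
def ray(p,u,v):
    f=200/np.tan(np.radians(p['vertical_fov'])/2)
    R=np.array(p['R']);t=np.array(p['t'])
    d=R.T@np.array([(u-p['cx'])/f,(v-p['cy'])/f,1]); return -R.T@t,d/np.linalg.norm(d)
def proj(p,X):
    f=200/np.tan(np.radians(p['vertical_fov'])/2)
    c=np.array(p['R'])@X+np.array(p['t']); return p['cx']+f*c[0]/c[2],p['cy']+f*c[1]/c[2]
def onz(p,u,v,z):
    o,d=ray(p,u,v); return o+d*(z-o[2])/d[2]
def tri(a,b):
    (o1,d1),(o2,d2)=a,b
    s=np.linalg.lstsq(np.c_[d1,-d2],o2-o1,rcond=None)[0]
    A=o1+s[0]*d1;B=o2+s[1]*d2; return (A+B)/2,np.linalg.norm(A-B)
E
python3 - <<'E'
from h import *
ims=[]
for n in('scene','side','wrist'):
    p,im=snap(n,n+'0.png'); print(n,p)
print(bot.observe())
E
```

```text
scene {'vertical_fov': 44.45646549504818, 'cx': 313.0248239363775, 'cy': 198.3694111123595, 'R': array([[ 0.4508534 ,  0.89252335,  0.01154437],
       [ 0.67391055, -0.33188457, -0.66007363],
       [-0.58529974,  0.30537632, -0.75111219]]), 't': array([-0.31018278, -0.2609353 ,  1.87801694])}
side {'vertical_fov': 50.693651578151815, 'cx': 315.7428669094489, 'cy': 204.80327904768978, 'R': array([[ 0.83899824, -0.5437056 ,  0.02159116],
       [-0.28555792, -0.47373051, -0.83308828],
       [ 0.46318315,  0.69279407, -0.5527185 ]]), 't': array([-0.48676714,  0.33105699,  0.87586772])}
wrist {'vertical_fov': 70.41216677161829, 'cx': 319.8891823683804, 'cy': 197.660976981041, 'R': array([[ 9.99999676e-01, -7.64748315e-04, -2.52534415e-04],
       [-6.62847564e-04, -9.59630576e-01,  2.81262721e-01],
       [-4.57434938e-04, -2.81262462e-01, -9.59630772e-01]]), 't': array([-0.62353877, -0.03727282,  0.3777328 ])}
{'clock': 0.15, 'qpos': array([-0.07018552,  0.52189516, -0.03630991,  1.59987309,  0.02121528,
        1.02110766, -0.11281536]), 'qd': array([ 0.00104257, -0.00080862, -0.00124668, -0.00181532,  0.00120619,
       -0.00088693,  0.000746  ]), 'joint_efforts': array([ 4.00798544e-04, -9.27376485e+01,  1.98035471e+00, -3.70049715e+01,
        1.79930578e-02,  6.46477114e-03, -1.41420460e-05]), 'position': array([ 6.24717514e-01, -5.60296677e-05,  2.03648324e-01]), 'tool_rot': array([-3.14069845e+00,  8.24860841e-05,  1.57074693e+00]), 'force': array([-0.67506287,  0.25372734, -0.46218277]), 'moment': array([ 0.00683802, -0.01893717,  0.03497688]), 'finger_force': 0.0, 'grip_width': 0.08524598208584916}
```

View pics/scene0.png

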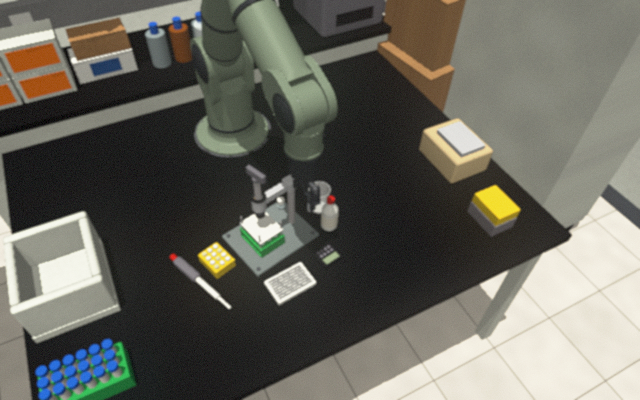

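View pics/side0.png

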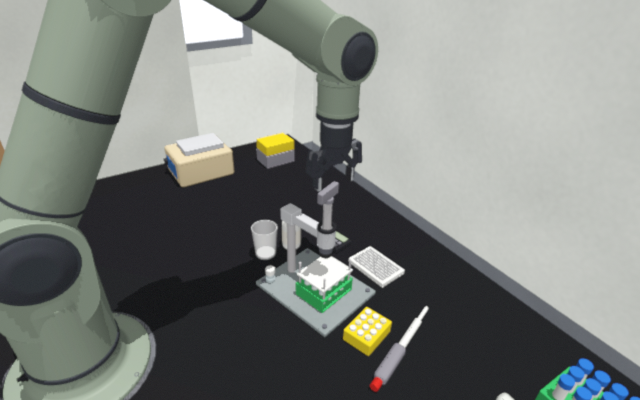

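The scene view shows the tee near (257,174), the sleeve near (263,205) and the plate around (270,238). In the side view the tee is near (329,190) and the sleeve near (326,238). I'll enlarge both.

```bash
python3 - <<'E'
import cv2,numpy as np
a=cv2.imread('pics/scene0.png')[155:275,210:340]; b=cv2.imread('pics/side0.png')[170:335,250:380]
a=cv2.resize(a,None,fx=3,fy=3,interpolation=2);b=cv2.resize(b,None,fx=3,fy=3,interpolation=2)
c=np.zeros((500,790,3),np.uint8);c[:a.shape[0],:390]=a;c[:495,395:785]=b
cv2.imwrite('pics/crop0.png',c)
E
```

```text
(no output)
```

View pics/crop0.png

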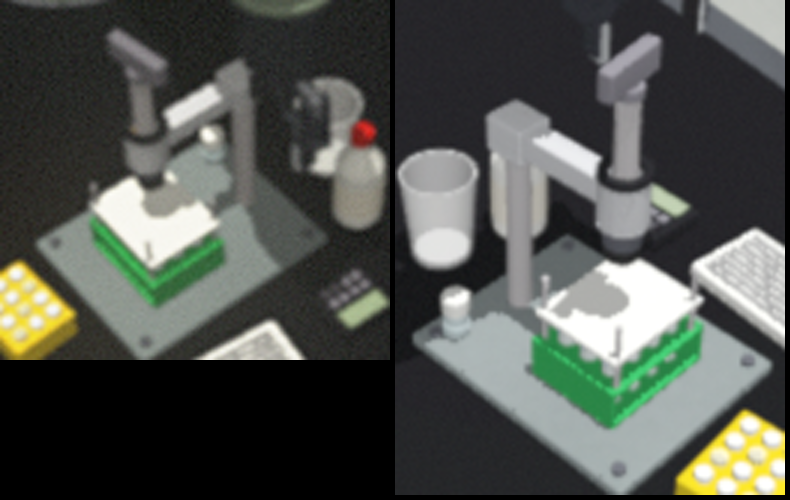

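View pics/wrist0.png

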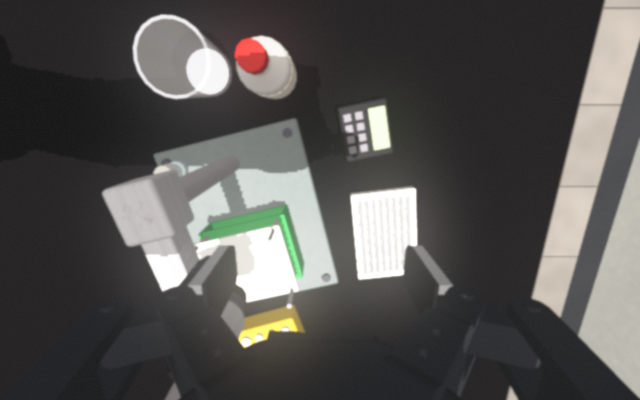

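The crop shows the tee's long faces end to end. In the scene crop it runs from (110,42) to (163,75), and in the side crop from (602,86) to (658,48). The wrist view shows the stand turned slightly and the column top to the left of centre. The left finger hides the sleeve and tee. Triangulating next.

```bash
python3 - <<'E'
from h import *
S=bot.camera_params('scene');D=bot.camera_params('side')
s=lambda x,y:ray(S,210+x/3,155+y/3)
d=lambda x,y:ray(D,250+(x-395)/3,170+y/3)
for n,a,b in [('tee -x end',(110,42),(602,86)),('tee +x end',(163,75),(658,48)),('tee ctr',(137,57),(631,68)),('sleeve top',(143,132),(624,177)),('sleeve mid',(147,152),(623,207)),
 ('coltop ctr',(232,76),(518,118)),('plate -x-y? cornA',(37,243),(618,493)),('plate cornB',(143,357),(771,365)),('plate cornC',(327,238),(568,238)),('cover corner near',(150,262),(621,363))]:
    X,e=tri(s(*a),d(*b)); print(n,X.round(4),'gap',round(e,4))
p=bot.observe()['position'];print([np.array(proj(S,p)).round(),np.array(proj(D,p)).round()])
E
```

```text
tee -x end [ 0.5081 -0.1129  0.3016] gap 0.0022
tee +x end [ 0.5699 -0.0889  0.3026] gap 0.003
tee ctr [ 0.5386 -0.1006  0.3018] gap 0.0027
sleeve top [ 0.5386 -0.1011  0.2044] gap 0.0025
sleeve mid [ 0.5395 -0.0999  0.1752] gap 0.0018
coltop ctr [0.5097 0.0046 0.2053] gap 0.0043
plate -x-y? cornA [ 0.4679 -0.2078  0.0077] gap 0.0007
plate cornB [ 0.6488 -0.1647  0.0096] gap 0.0049
plate cornC [0.5953 0.0672 0.0048] gap 0.0025
cover corner near [ 0.5427 -0.1078  0.0125] gap 0.0098
[array([304., 208.]), array([333., 198.])]
```

The results agree with the text. The tee is at (0.5388, -0.1006, 0.302), 66 mm long, yaw about 0.37, and the stand yaw is about 0.23. I'll raise the tool first, since the tee stands higher than the fingertips, then turn and move over it.

Call:
move_arm --moves '[[[1,0,0,-0.05,0,0,0],[1,0,0,-0.1,0,0,0],[1,0,0,-0.15,0,0,0],[1,0,0,-0.19,0,0,0],[1,0,0,-0.2,0,0,0]]]' --force 60

```text
clock: 0.65
position: [0.6259, -0.0, 0.4086]
tool_rot: [3.136, -0.0, 1.571]
force: [-0.8, -0.2, 0.5]
grip_width: 0.0856
finger_force: 0.0
```

Call:
move_arm --moves '[[[1,-0.02,-0.017,0,0,0,0.02],[1,-0.04,-0.034,0,0,0,0.04],[1,-0.06,-0.05,0,0,0,0.06],[1,-0.08,-0.068,0,0,0,0.08],[1,-0.1,-0.086,0,0,0,0.1]]]'

```text
clock: 1.15
position: [0.538, -0.1008, 0.4034]
tool_rot: [-3.141, 0.0, 0.937]
force: [0.5, -0.4, 0.0]
grip_width: 0.0851
finger_force: 0.0
```

Call:
move_arm --moves '[[[1,0,0,0,0,0,0.02],[1,0,0,0,0,0,0.04],[1,0,0,0,0,0,0.06],[1,0,0,0,0,0,0.08],[1,0,0,0,0,0,0.091]]]'

```text
clock: 1.65
position: [0.5388, -0.0999, 0.4034]
tool_rot: [-3.141, 0.001, 0.366]
force: [-0.4, 0.1, 0.4]
grip_width: 0.0856
finger_force: 0.0
```

```bash
python3 - <<'E'
from h import *
o=bot.observe();print(o['clock'],o['position'],o['tool_rot'],o['force'],o['qpos'])
p,im=snap('wrist','wrist1.png')
R=p['R'];print(-R.T@p['t'])
for n in(-.032,0,.032):
  print(proj(p,np.array([.5388+n*np.cos(.37),-.1006+n*np.sin(.37),.315])))
E
```

```text
1.65 [ 0.5387949  -0.09994357  0.40343791] [-3.14122155e+00  9.15988388e-04  3.65646291e-01] [-0.35347475  0.06373375  0.42390066] [-0.08232083  0.25159896  0.20528402  1.50794867 -0.05152966  1.38833627
 -1.07907038]
[ 0.60493229 -0.07614302  0.57259973]
(np.float64(319.7064829491781), np.float64(223.93363979302526))
(np.float64(319.5249808953084), np.float64(192.23699033975564))
(np.float64(319.330764286262), np.float64(158.31993186191931))
```

View pics/wrist1.png

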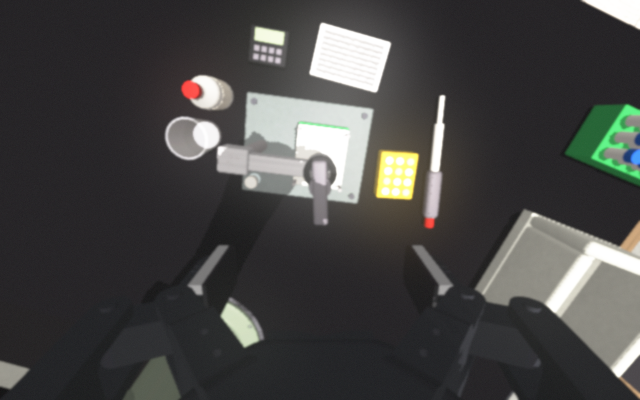

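The tee runs from (321,223) to (319,160) in the wrist view, as predicted, so it is centred and aligned. Descending and closing, with tips kept above the stem.

Call:
move_arm --moves '[[[1,0,0,0.04,0,0,0],[1,0,0,0.08,0,0,0],[1,0,0,0.105,0,0,0],[1,0,0,0.112,0,0,0],[1,0,0,0.112,0,0,0]]]' --force 60

```text
clock: 2.2
position: [0.5387, -0.1, 0.2917]
tool_rot: [-3.141, 0.001, 0.371]
force: [-0.5, -0.6, 0.6]
grip_width: 0.0852
finger_force: 0.0
```

Call:
move_arm --moves '[[[0.5,0,0,0,0,0,0],[0.3,0,0,0,0,0,0],[0,0,0,0,0,0,0],[0,0,0,0,0,0,0],[0,0,0,0,0,0,0]]]'

```text
clock: 2.7
position: [0.5391, -0.1, 0.2924]
tool_rot: [3.141, -0.0, 0.371]
force: [-0.2, 0.0, -0.5]
grip_width: 0.0122
finger_force: 0.0
```

Call:
move_arm --moves '[[[0,0,0,0,0,0,0],[0,0,0,0,0,0,0],[0,0,0,0,0,0,0],[0,0,0,0,0,0,0],[0,0,0,0,0,0,0]]]'

```text
clock: 3.2
position: [0.539, -0.1, 0.2921]
tool_rot: [-3.142, 0.0, 0.371]
force: [-0.0, -0.3, 0.6]
grip_width: 0.0003
finger_force: 0.0
```

```bash
python3 - <<'E'
from h import *
o=bot.observe();print(o)
E
```

```text
{'clock': 3.2, 'qpos': array([-0.07086825,  0.31670084,  0.19166137,  1.69920251, -0.06557222,
        1.13199695, -1.06077188]), 'qd': array([-0.00040227, -0.00219863, -0.00084928, -0.00127537,  0.00101267,
        0.00120684, -0.00168697]), 'joint_efforts': array([-3.39350125e-03, -7.21626806e+01,  4.25073445e+00, -3.92345989e+01,
        1.91485067e-02,  2.80769571e-03,  8.09336325e-05]), 'position': array([ 0.53899063, -0.10002125,  0.2920787 ]), 'tool_rot': array([-3.14157561e+00,  4.85829476e-05,  3.70653513e-01]), 'force': array([-0.03562506, -0.27244349,  0.60884111]), 'moment': array([ 0.02924531,  0.01387176, -0.00496009]), 'finger_force': 0.0, 'grip_width': 0.00031457732866436365}
```

The fingers shut on nothing, so I'll look at all the views.

```bash
python3 - <<'E'
from h import *
c=np.zeros((560,800,3),np.uint8)
p,a=snap('scene','s2.png');q,b=snap('side','d2.png');r,w=snap('wrist','w2.png')
a=a[125:245,200:333];b=b[120:260,263:396]
rs=lambda x:cv2.resize(x,None,fx=3,fy=3,interpolation=2)
c[:360,:399]=rs(a);c[:420,400:799]=rs(b)
cv2.imwrite('pics/crop2.png',c[:430,:,::-1])
for P in(p,q,r):print(proj(P,np.array([.539,-.1,.292])))
E
```

```text
(np.float64(255.96282113114378), np.float64(177.0251276579337))
(np.float64(328.0706691621386), np.float64(195.9578221933035))
(np.float64(318.2155462769885), np.float64(228.17253313345805))
```

View pics/crop2.png

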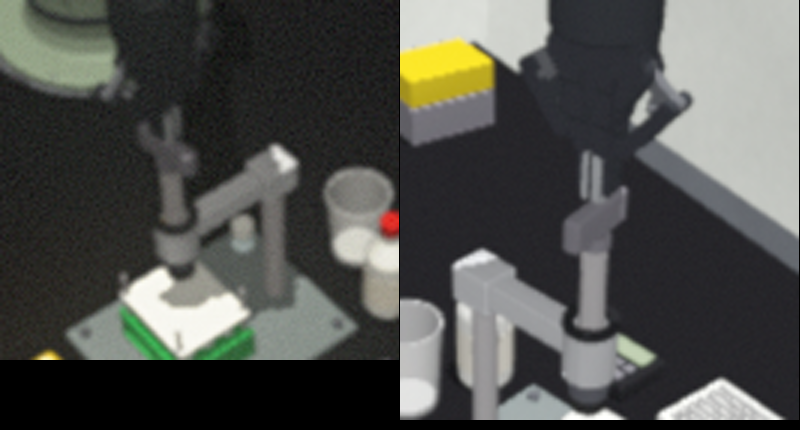

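View pics/w2.png

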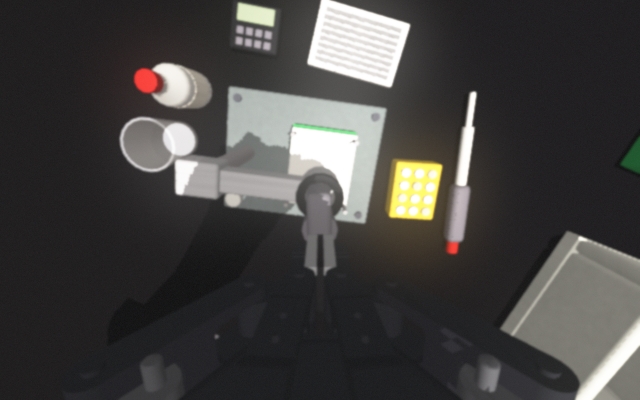

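The fingertips seem to end at or above the bar rather than around it: about (327,186) in the side view and (257,170) in the scene view. The wrist view shows the tips near (320,235), with the bar below and ahead of them at rows 185–230. Comparing these with the numbers.

```bash
python3 - <<'E'
from h import *
S,D,W=[bot.camera_params(n) for n in('scene','side','wrist')]
X,e=tri(ray(S,257.3,170),ray(D,327.5,185.7));print('tip',X.round(4),e)
for z in(.28,.292,.305,.315,.325):
    print(z,[np.round(proj(P,np.array([.539,-.1,z])),1) for P in(S,D,W)])
for z in(.289,.315):
  for n in(-.032,.032):
    print('bar',z,n,[np.round(proj(P,np.array([.5388+n*np.cos(.37),-.1006+n*np.sin(.37),z])),1) for P in(S,D,W)])
c=np.zeros((600,800,3),np.uint8)
rs=lambda x,k:cv2.resize(x,None,fx=k,fy=k,interpolation=2)
a=cv2.imread('pics/s2.png')[155:195,232:282];b=cv2.imread('pics/d2.png')[165:215,303:353];w=cv2.imread('pics/w2.png')[155:275,270:370];w1=cv2.imread('pics/wrist1.png')[140:240,270:370]
c[:320,:400]=rs(a,8);c[:400,400:800]=rs(b,8)
c[320:600,:233]=rs(w,2.333)[:280,:233];c[400:600,400:600]=rs(w1,2)
c=cv2.convertScaleAbs(c,alpha=1.6)
cv2.imwrite('pics/crop3.png',c)
E
```

```text
tip [ 0.5392 -0.0948  0.3154] 0.001942740607826091
0.28 [array([256.3, 180.1]), array([327.9, 200.7]), array([318.3, 221.4])]
0.292 [array([256., 177.]), array([328.1, 196. ]), array([318.2, 228.2])]
0.305 [array([255.6, 173.6]), array([328.3, 190.7]), array([318.1, 236.5])]
0.315 [array([255.3, 171. ]), array([328.5, 186.7]), array([317.9, 243.8])]
0.325 [array([255. , 168.3]), array([328.7, 182.5]), array([317.8, 252.1])]
bar 0.289 -0.032 [array([247.7, 172. ]), array([319.4, 203.9]), array([319. , 270.4])]
bar 0.289 0.032 [array([264.1, 183.7]), array([336.4, 191. ]), array([318.9, 179.1])]
bar 0.315 -0.032 [array([246.8, 165.2]), array([319.7, 193.2]), array([318.9, 293.4])]
bar 0.315 0.032 [array([263.5, 176.9]), array([337. , 180.7]), array([318.7, 189.7])]
```

View pics/crop3.png

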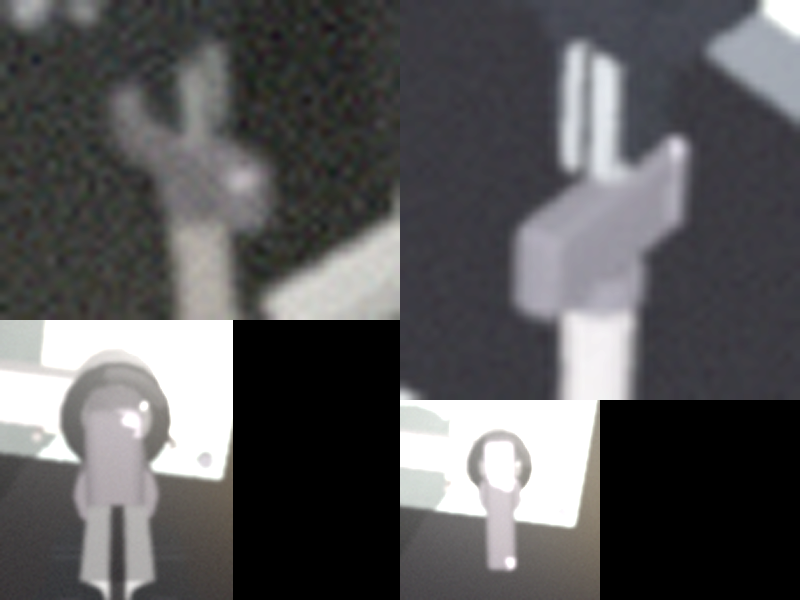

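The fingertips visibly end at about z = 0.315, the bar's top, so they closed just above it. The real tips sit about 23 mm behind the stated TCP. I'll open, go 20 mm lower and close again. The opening reading will tell the bar (14 mm) from the stem (24 mm).

Call:
move_arm --moves '[[[1,0,0,0,0,0,0],[1,0,0,0,0,0,0],[1,0,0,0,0,0,0],[1,0,0,0,0,0,0],[1,0,0,0,0,0,0]]]'

```text
clock: 3.85
position: [0.539, -0.1, 0.2921]
tool_rot: [3.142, 0.0, 0.371]
force: [0.8, -0.2, -0.1]
grip_width: 0.0726
finger_force: 0.0
```

Call:
move_arm --moves '[[[1,0,0,0,0,0,0],[1,0,0,0.005,0,0,0],[1,0,0,0.01,0,0,0],[1,0,0,0.015,0,0,0],[1,0,0,0.02,0,0,0]]]'

```text
clock: 4.35
position: [0.5389, -0.1, 0.2715]
tool_rot: [-3.141, 0.0, 0.371]
force: [-0.2, -0.2, 0.2]
grip_width: 0.0853
finger_force: 0.0
```

Call:
move_arm --moves '[[[0.5,0,0,0,0,0,0],[0.3,0,0,0,0,0,0],[0,0,0,0,0,0,0],[0,0,0,0,0,0,0],[0,0,0,0,0,0,0]]]' --force 40

```text
clock: 4.85
position: [0.5391, -0.1, 0.2723]
tool_rot: [3.142, -0.0, 0.371]
force: [-0.9, 1.6, 14.0]
grip_width: 0.0128
finger_force: 43.6
```

Call:
move_arm --moves '[[[0,0,0,0,0,0,0],[0,0,0,0,0,0,0],[0,0,0,0,0,0,0]]]'

```text
clock: 5.15
position: [0.5391, -0.1, 0.2723]
tool_rot: [3.141, -0.0, 0.371]
force: [0.2, 0.6, 4.5]
grip_width: 0.013
finger_force: 41.8
```

Gripped: the opening is 13 mm and the pad force 42 N, which matches the bar. Now I'll twist it counter-clockwise with a firmer grip.

Call:
move_arm --moves '[[[0,0,0,0,0,0,0],[0,0,0,0,0,0,-0.015],[0,0,0,0,0,0,-0.03],[0,0,0,0,0,0,-0.045],[0,0,0,0,0,0,-0.06]]]' --force 80

```text
clock: 5.65
position: [0.539, -0.0999, 0.2722]
tool_rot: [-3.141, -0.0, 0.752]
force: [-1.2, 1.2, 3.6]
grip_width: 0.0119
finger_force: 80.7
```

```bash
python3 - <<'E'
from h import *
o=bot.observe();print(o['position'],o['tool_rot'],o['force'],o['moment'],o['finger_force'])
E
```

```text
[ 0.53896843 -0.09989183  0.27216019] [-3.14141050e+00 -1.02495440e-04  7.51521124e-01] [-1.21616203  1.23705467  3.63124767] [ 0.31520233  0.21857089 -0.070457  ] 80.669606924057
```

Call:
move_arm --moves '[[[0,0,0,0,0,0,-0.02],[0,0,0,0,0,0,-0.04],[0,0,0,0,0,0,-0.06],[0,0,0,0,0,0,-0.075],[0,0,0,0,0,0,-0.085]]]'

```text
clock: 6.15
position: [0.5388, -0.0998, 0.272]
tool_rot: [-3.141, -0.0, 1.286]
force: [-0.6, 2.3, 3.7]
grip_width: 0.012
finger_force: 80.6
```

```bash
cat > st.py <<'E'
from h import *
o=bot.observe();print(o['clock'],o['position'].round(4),o['tool_rot'].round(3),o['force'].round(2),o['moment'].round(3),o['finger_force'].round(1))
E
python3 st.py
```

```text
Traceback (most recent call last):
  File "st.py", line 2, in <module>
    o=bot.observe();print(o['clock'],o['position'].round(4),o['tool_rot'].round(3),o['force'].round(2),o['moment'].round(3),o['finger_force'].round(1))
                                                                                                                            ^^^^^^^^^^^^^^^^^^^^^^^
AttributeError: 'float' object has no attribute 'round'
```

Unlocked, about 0.92 rad from the start. Now sliding down the first 20 mm, which is certainly free.

Call:
move_arm --moves '[[[0,0,0,0.004,0,0,0],[0,0,0,0.008,0,0,0],[0,0,0,0.012,0,0,0],[0,0,0,0.016,0,0,0],[0,0,0,0.02,0,0,0]]]'

```text
clock: 6.65
position: [0.5389, -0.0999, 0.2517]
tool_rot: [-3.141, -0.0, 1.281]
force: [-2.0, 2.1, 3.8]
grip_width: 0.0118
finger_force: 80.7
```

```bash
sed -i "s/\['finger_force'\].round(1)/['finger_force']/" st.py; python3 st.py
```

```text
6.65 [ 0.5389 -0.0999  0.2517] [-3.141 -0.     1.281] [-2.03  2.08  3.84] [ 0.659  0.532 -0.005] 80.66600918769836
```

Call:
move_arm --moves '[[[0,0,0,0.001,0,0,0],[0,0,0,0.002,0,0,0],[0,0,0,0.003,0,0,0],[0,0,0,0.004,0,0,0],[0,0,0,0.005,0,0,0]]]'

```text
clock: 7.15
position: [0.539, -0.1, 0.2471]
tool_rot: [-3.142, -0.0, 1.282]
force: [-1.2, 2.6, 3.3]
grip_width: 0.0117
finger_force: 80.6
```

Call:
move_arm --moves '[[[0,0,0,0.001,0,0,0],[0,0,0,0.002,0,0,0],[0,0,0,0.003,0,0,0],[0,0,0,0.004,0,0,0]]]'

```text
clock: 7.55
position: [0.539, -0.1, 0.243]
tool_rot: [-3.142, 0.0, 1.282]
force: [-1.8, 2.4, 3.9]
grip_width: 0.0118
finger_force: 80.6
```

Call:
move_arm --moves '[[[0,0,0,0.001,0,0,0],[0,0,0,0.002,0,0,0],[0,0,0,0.003,0,0,0],[0,0,0,0.004,0,0,0]]]'

```text
clock: 7.95
position: [0.539, -0.1, 0.239]
tool_rot: [-3.142, 0.0, 1.282]
force: [-2.5, 3.1, 3.5]
grip_width: 0.0115
finger_force: 80.6
```

Call:
move_arm --moves '[[[0,0,0,0.001,0,0,0],[0,0,0,0.002,0,0,0],[0,0,0,0.003,0,0,0],[0,0,0,0.004,0,0,0]]]'

```text
clock: 8.35
position: [0.539, -0.1, 0.235]
tool_rot: [-3.142, 0.0, 1.282]
force: [-3.4, 2.0, 3.8]
grip_width: 0.0117
finger_force: 80.6
```

Call:
move_arm --moves '[[[0,0,0,0.001,0,0,0],[0,0,0,0.002,0,0,0],[0,0,0,0.003,0,0,0],[0,0,0,0.004,0,0,0]]]'

```text
clock: 8.75
position: [0.539, -0.1, 0.231]
tool_rot: [-3.142, -0.0, 1.282]
force: [-3.1, 2.3, 2.4]
grip_width: 0.0117
finger_force: 80.6
```

Call:
move_arm --moves '[[[0,0,0,0.001,0,0,0],[0,0,0,0.002,0,0,0],[0,0,0,0.003,0,0,0],[0,0,0,0.004,0,0,0]]]'

```text
clock: 9.15
position: [0.539, -0.1, 0.227]
tool_rot: [-3.142, 0.0, 1.282]
force: [-1.9, 2.2, 3.3]
grip_width: 0.0118
finger_force: 80.6
```

Call:
move_arm --moves '[[[0,0,0,0.001,0,0,0],[0,0,0,0.002,0,0,0],[0,0,0,0.003,0,0,0],[0,0,0,0.004,0,0,0]]]'

```text
clock: 9.55
position: [0.539, -0.1, 0.223]
tool_rot: [-3.142, 0.0, 1.282]
force: [-1.4, 2.3, 3.6]
grip_width: 0.0117
finger_force: 80.6
```

Call:
move_arm --moves '[[[0,0,0,0.001,0,0,0],[0,0,0,0.002,0,0,0],[0,0,0,0.003,0,0,0],[0,0,0,0.003,0,0,0],[0,0,0,0.003,0,0,0]]]'

```text
clock: 10.05
position: [0.5391, -0.1, 0.2201]
tool_rot: [3.141, -0.0, 1.282]
force: [-2.0, 3.4, 4.4]
grip_width: 0.0118
finger_force: 80.8
```

```bash
python3 - <<'E'
from h import *
c=np.zeros((420,800,3),np.uint8)
p,a=snap('scene','s4.png');q,b=snap('side','d4.png')
a=a[165:265,205:305];b=b[165:265,283:383]
rs=lambda x:cv2.resize(x,None,fx=4,fy=4,interpolation=2)
c[:400,:400]=rs(a);c[:400,400:800]=rs(b)
cv2.imwrite('pics/crop4.png',cv2.convertScaleAbs(c[:400,:,::-1],alpha=1.3))
E
python3 st.py
```

```text
10.15 [ 0.5391 -0.1     0.2202] [ 3.141 -0.     1.282] [-1.95  2.2   3.61] [0.676 0.645 0.003] 80.84589958190918
```

View pics/crop4.png

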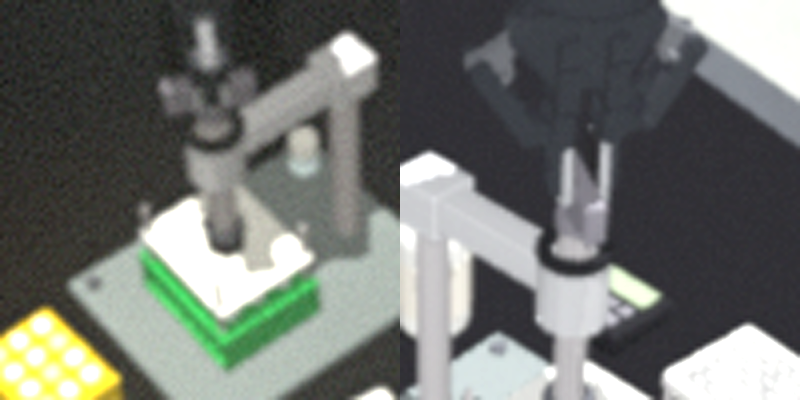

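The rod has come down with the tee held between the fingers, and the foot at about (225,245) in the scene crop is right above or on the cover. The force is still at its sliding level, so I'll carry on in small steps.

Call:
move_arm --moves '[[[0,0,0,0.001,0,0,0],[0,0,0,0.002,0,0,0],[0,0,0,0.002,0,0,0],[0,0,0,0.002,0,0,0]]]'

```text
clock: 10.55
position: [0.5393, -0.1, 0.2184]
tool_rot: [3.141, -0.0, 1.282]
force: [-2.8, 2.8, 9.0]
grip_width: 0.0117
finger_force: 81.4
```

Call:
move_arm --moves '[[[0,0,0,0,0,0,0],[0,0,0,0,0,0,0]]]'

```text
clock: 10.75
position: [0.5393, -0.1, 0.2185]
tool_rot: [3.141, -0.0, 1.282]
force: [-3.0, 3.0, 8.5]
grip_width: 0.0116
finger_force: 81.4
```

Call:
move_arm --moves '[[[0,0,0,0,0,0,0],[0,0,0,0,0,0,0]]]'

```text
clock: 10.95
position: [0.5393, -0.1, 0.2185]
tool_rot: [3.141, -0.0, 1.282]
force: [-2.6, 2.3, 9.2]
grip_width: 0.0121
finger_force: 81.4
```

The foot force is about 5.3 N (8.9 N less about 3.6 N of sliding friction). I'll add 0.2 mm and then turn back clockwise.

Call:
move_arm --moves '[[[0,0,0,0.0002,0,0,0],[0,0,0,0.0002,0,0,0.02],[0,0,0,0.0002,0,0,0.04],[0,0,0,0.0002,0,0,0.06],[0,0,0,0.0002,0,0,0.08]]]'

```text
clock: 11.45
position: [0.5394, -0.1001, 0.2184]
tool_rot: [3.141, -0.001, 0.774]
force: [-4.2, 2.9, 11.0]
grip_width: 0.0118
finger_force: 81.8
```

Call:
move_arm --moves '[[[0,0,0,0,0,0,0.015],[0,0,0,0,0,0,0.03],[0,0,0,0,0,0,0.045],[0,0,0,0,0,0,0.06],[0,0,0,0,0,0,0.065]]]'

```text
clock: 11.95
position: [0.5393, -0.1001, 0.2184]
tool_rot: [3.141, -0.001, 0.367]
force: [-4.1, 3.2, 12.3]
grip_width: 0.0117
finger_force: 81.9
```

```bash
python3 st.py
```

```text
11.95 [ 0.5393 -0.1001  0.2184] [ 3.141e+00 -1.000e-03  3.670e-01] [-4.1   3.2  12.27] [0.635 0.917 0.316] 81.86986684799194
```

Call:
move_arm --moves '[[[0,0,0,0,0,0,0.005],[0,0,0,0,0,0,0.01],[0,0,0,0,0,0,0.015],[0,0,0,0,0,0,0.015]]]'

```text
clock: 12.35
position: [0.5393, -0.1001, 0.2184]
tool_rot: [3.141, -0.001, 0.275]
force: [-3.9, 2.3, 11.6]
grip_width: 0.0117
finger_force: 81.8
```

```bash
python3 st.py
```

```text
12.35 [ 0.5393 -0.1001  0.2184] [ 3.141e+00 -1.000e-03  2.750e-01] [-3.86  2.28 11.6 ] [0.554 0.865 0.119] 81.76829695701599
```

Call:
move_arm --moves '[[[0,0,0,0,0,0,0.005],[0,0,0,0,0,0,0.01],[0,0,0,0,0,0,0.01]]]'

```text
clock: 12.65
position: [0.5393, -0.1002, 0.2184]
tool_rot: [3.141, -0.001, 0.213]
force: [-3.6, 1.4, 12.1]
grip_width: 0.0114
finger_force: 81.9
```

```bash
python3 st.py
```

```text
12.65 [ 0.5393 -0.1002  0.2184] [ 3.141e+00 -1.000e-03  2.130e-01] [-3.63  1.38 12.09] [0.455 0.832 0.486] 81.91866517066956
```

Call:
move_arm --moves '[[[0,0,0,0,0,0,0.005],[0,0,0,0,0,0,0.01],[0,0,0,0,0,0,0.01]]]'

```text
clock: 12.95
position: [0.5393, -0.1001, 0.2184]
tool_rot: [3.141, -0.001, 0.151]
force: [-3.5, 1.8, 11.3]
grip_width: 0.0115
finger_force: 88.5
```

```bash
python3 st.py
```

```text
12.95 [ 0.5393 -0.1001  0.2184] [ 3.141e+00 -1.000e-03  1.510e-01] [-3.5   1.84 11.33] [0.341 0.866 1.525] 88.53922692127526
```

The stop is clear: 1.5 N m at yaw about 0.2. I'll relax the twist, lower the grip, and let go.

Call:
move_arm --moves '[[[0,0,0,0,0,0,-0.004],[0,0,0,0,0,0,-0.009],[0,0,0,0,0,0,-0.009]]]' --force 30

```text
clock: 13.25
position: [0.5393, -0.1002, 0.2184]
tool_rot: [3.141, -0.001, 0.209]
force: [-4.2, 1.7, 11.1]
grip_width: 0.0115
finger_force: 81.9
```

```bash
python3 st.py
```

```text
13.25 [ 0.5393 -0.1002  0.2184] [ 3.141e+00 -1.000e-03  2.090e-01] [-4.19  1.7  11.06] [0.544 0.899 0.501] 81.8987488746643
```

Call:
move_arm --moves '[[[0.3,0,0,0,0,0,0],[0.6,0,0,0,0,0,0],[1,0,0,0,0,0,0],[1,0,0,0,0,0,0],[1,0,0,0,0,0,0]]]'

```text
clock: 13.75
position: [0.539, -0.1001, 0.2178]
tool_rot: [3.142, 0.0, 0.207]
force: [-1.3, -0.2, 0.8]
grip_width: 0.0816
finger_force: 0.0
```

Call:
move_arm --moves '[[[1,0,0,0,0,0,0],[1,0,0,-0.02,0,0,0],[1,0,0,-0.05,0,0,0],[1,0,0,-0.09,0,0,0],[1,0,0,-0.12,0,0,0]]]'

```text
clock: 14.25
position: [0.5391, -0.1002, 0.3401]
tool_rot: [3.141, -0.001, 0.207]
force: [0.7, 0.1, 0.1]
grip_width: 0.0853
finger_force: 0.0
```

```bash
python3 - <<'E'
from h import *
c=np.zeros((440,800,3),np.uint8)
p,a=snap('scene','s5.png');q,b=snap('side','d5.png');r,w=snap('wrist','w5.png')
a0=cv2.imread('pics/s4.png')[:,:,::-1]
rs=lambda x,k:cv2.resize(x,None,fx=k,fy=k,interpolation=2)
c[:400,:400]=rs(a[165:265,205:305],4);c[:400,400:800]=rs(w[130:330,220:420],2)
cv2.imwrite('pics/crop5.png',cv2.convertScaleAbs(c[:400,:,::-1],alpha=1.2))
E
python3 st.py
```

```text
14.4 [ 0.5396 -0.1002  0.3395] [ 3.141e+00 -3.000e-03  2.070e-01] [ 0.2  -0.76 -0.37] [-0.014  0.049  0.01 ] 0.0
```

View pics/crop5.png

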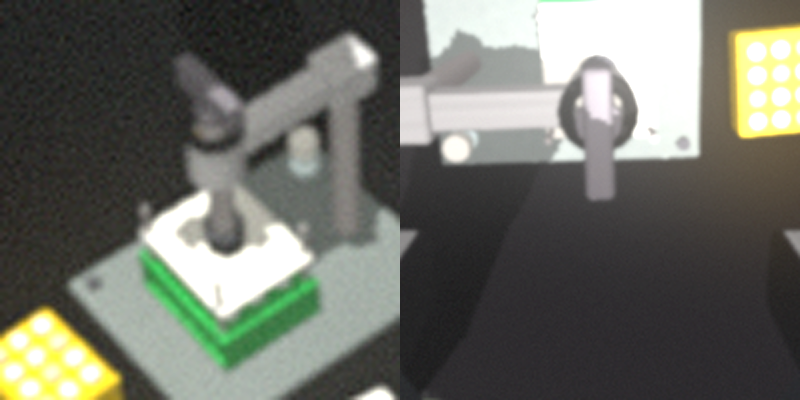

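The foot stands on the cover and the tee lies square to the stand, so it is fully locked. The gripper is clear of everything. Handing in.

```bash
python3 -c "
from workcell import bot
print(bot.job_done())"
```

```text
the job is handed in; nothing more can be done
None
```

I unlocked the rod, lowered it until the foot pressed on the cover at about 5.5 N by my estimate, locked the handle back to its stop, let go and handed the job in. The hand-in gave no verdict, and I could not measure the foot force directly after release.

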